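# Take the left-hand hub nut off the soil mill

### The arm

A 6-joint arm with a two-finger parallel gripper is mounted at the origin on the work surface. World frame = base frame: x ahead of the robot, y to its left, z up, the work surface at z = 0. Lengths are in mm, angles in rad, forces in N, time in s.
With the tool pointing down it reaches from about 350 to 975 mm from the base axis. Payload 7.1 kg.
Tool frame: the origin (TCP) lies at the centre of the arm's flange, where the gripper is bolted on; the fingertips stand 182 mm ahead of it and the grasp point (between the pads) lies 163 mm ahead of it; z points along the fingers, y is the direction in which the jaws open and shut (so a half turn about z gives the same grasp; the last joint's range is limited). The gripper opens to 88 mm and grips with 3 to 60 N. Pads are 20 mm wide; open, the fingers measure 115 mm over their backs; the gripper's body (75 mm by 178 mm) begins 61 mm behind the grasp point.
Start: joints at [-1.246, 0.423, 1.63, -0, 1.089, -0.019], TCP at [210.684, -588.403, 404.675] pointing down, gripper open.
Joint ranges: [-3, 3], [-0.9, 2.11], [0.09, 2.58], [-1.31, 4.45], [0.11, 2.69], [-2.54, 2.54]. Speed limits (rad/s): [2.39, 2.39, 3.01, 3.14, 3.14, 3.14].

### API

Orientations are given as a rotation vector (axis times angle).
In Python, from workcell import get_obs, get_image, camera_params, workorder, search_frame, silhouettes gives the robot as it stands.
- The arm moves only by the tool play_rows, never from a script. Its arguments are lists of equal length, an entry for each row: "travel": the shift along the tool's x, y, z in units of 25 mm (1.0 is 25 mm), a list of three; "angular": the turn, a rotation vector about the tool's x, y, z in units of 8 degrees (1.0 is 8 degrees), a list of three; "claw": the opening, from -1 (shut) to 1 (fully open), so that 0 is half open. A call has 1 to 20 rows; each row is the pose to reach, as a shift and turn from the pose measured when the call began, along the tool's axes at that moment; what a row does not reach only later rows make up. A row lasts 1/8 s, in which the tool goes at most 62.5 mm and 10.7 degrees, less where a joint would pass 70% of its speed; a pose out of reach is approached as far as the arm can. A call with a gripper value outside its range is refused whole. The fingers move at their own pace and stop on an object; the grip force is fixed at half the most. Time passes only in rows, so rows that repeat a pose let the fingers close. It gives the time, the measured TCP pose, the force and the opening at its end, in the units of the state.
- get_obs(): the state, without advancing time (a new reading comes with each control period).
- get_image(name): name is "side" or "top"; returns the picture (400x640x3 uint8, blue, green, red); there is no depth.
- camera_params(name): a dict with "mtx" (3x3 intrinsics, pixels), "k1" (the pictures are not rectified: a ray, as slopes to the right and down, at radius r is drawn at 1 + k1 r^2 times it, then the intrinsics apply), "R" (3x3) and "t" (3): a world point X has camera coordinates R X + t. Camera axes: x right, y down, z forward; pixel columns grow to the right and rows downward; lengths in mm; the calibration is good to about 2 mm. A picture is of the moment at which its call begins. camera_params takes no time and is no camera call.
- workorder.close_job(): hands the job in, once; it reports no verdict.
Trained networks look in the newest picture that a camera, given by its name, has taken for a name from the list of things; names that differ only in an ending like _2 or _b are one class to them, and where a whole thing is asked for, a point or a joint stands for the part that bears it (a point fixed in the world has none). Each returns a list of dicts, best first, with "conf" (0 to 1); they miss things now and then, are a little off and sometimes report something else, mostly with a low value. They report only what shows in the picture. A call takes as long as a camera call. They do not tell look-alikes from the thing itself.
- search_frame(camera, thing): "location" ([x, y, z] in mm, in world coordinates, good to about 4 mm: the middle of the surface that is visible of it).
- silhouettes(camera, thing): "mask" (400x640 bool, what is visible of it).
The state is a dict: "t": time; "qpos": joint angles; "qvel": joint speeds; "joint_torque": joint torques, N m; "ee_pos": TCP position; "orientation": TCP orientation; "ft_force": force on the tool from outside, world axes, zero at the start; "moment": the same for the moment, N m; "width": finger opening in mm.
Only numpy, scipy, OpenCV 4.12 (cv2) and the standard library are available. Lean on these libraries where they do the work, as an engineer would, in place of code of your own. Each camera call takes 0.05 s, during which the arm holds its last target. There are 200 camera calls.

### The job

Take the brass hub nut off the shaft of the bench soil mill and stand it upright, gently, in the blue parts tray. The nut has a left-hand thread, so it loosens clockwise; how far it has to go is hidden, so feel for when the thread lets go and never force the nut, neither pulling while it still holds nor turning on against a stop. Leave the pot, the jar and the scoop where they are.

Things in the scene. Friction and masses are not known exactly. Their poses are not given: they have to be found in the camera images.
- nut_grip (a point): Brass hub nut, 0.13-0.21 kg, on the mill's shaft: round cap 44 mm across, 26 mm high, with an upright wing across its top, 52 long, 12 thick, 34 mm high, to pinch from above across its thickness. Point on the nut's axis, 50 mm above its underside, 24 above the cap's shoulder, 10 below the wing's top. z up the axis, x along the wing, y across it. Turning friction 0.05 to 0.2 Nm.
- nut_foot (a point): Middle of the nut's underside, axes as nut_grip. Two-start left-hand thread: clockwise (from above) loosens. It lets go after 35 to 115 degrees clockwise from the start (hidden, varies), is then free for some 25 degrees more, then meets a hard stop. While held it lifts 3 mm at most, then stops hard; anticlockwise it jams within 8 to 90 degrees. Pulls and jams over 20 N spoil the thread.
- hub (a point): Point on the mill's shaft axis, 122 mm above the bench: the shaft's top, hidden inside the nut. The shaft is braked and does not turn. A sprung rubber washer round it pushes the nut up with 4 to 6 N, so the nut rises up to 2 mm as it loosens. Lift the nut straight up 20 mm to clear the shaft.
- mill: Bench soil mill, lid off, fixed to the bench: white drum 224 mm across with a steel bowl on top (192 mm across, rim 105 mm above the bench), two beater arms in the bowl, grey control box on the drum's side at its -x. Origin on the shaft's axis at bench height; z up. The shaft is upright in the middle.
- tray: Blue open parts tray fixed to the bench, 160 by 160 mm outside, 30 mm high, walls and floor 4 mm. Origin at the middle of its underside, x and y along its sides.
- pot: Black plastic plant pot, loose, 104 mm across the rim, 95 mm high, origin under its centre. Leave alone.
- jar: Seed jar with a black cap, loose, 56 mm across, 85 mm high, origin under its centre. Leave alone.
- scoop: Yellow soil scoop, loose, lying on the bench, 180 mm long, 54 mm wide, 32 mm high; origin under its middle, handle to its -x. Leave alone.
Things that resemble listed ones, but are neither listed nor needed, are in the scene too. Of the things like the tray, leave any that is red; of the rest the smaller one is meant.

How it is judged:
By the outcome, as a careful person would: the job done as asked, in the order asked, and still so for the second after the job is handed in, with the robot touching nothing.
It also fails if it takes over 56 s, if anything falls off the work surface, if the arm or the gripper's body presses on something with over 40 N, if the wrist force passes 120 N, or if a joint passes its speed limit or range.

## Working session

There is one attempt and no reset: what is moved stays moved. The work goes in short steps, Python scripts to look and compute and a tool call to move; the robot and the scene stay as the last step left them, time stands still between calls to the robot, and variables do not carry over. Pictures are saved under pics/ and viewed, about 8 in all and at most 12, crops included, and the job is handed in when it is done.

Besides the shell and the picture viewer there is one more tool, called after "Request:" as a command line: name --argument value ..., lists and objects as JSON in quotes. play_rows: Moves the arm, as the interface text tells. Its arguments: {"type":"object","properties":{"travel":{"type":"array","items":{"type":"array","items":{"type":"number"}}},"angular":{"type":"array","items":{"type":"array","items":{"type":"number"}}},"claw":{"type":"array","items":{"type":"number"}}},"required":["travel","angular","claw"]}

```bash
mkdir -p pics; ls; cat > h.py <<'E'
import numpy as np, cv2
from workcell import *
def ray(cam,u,v):
    p=camera_params(cam);K=np.array(p["mtx"],float);R=np.array(p["R"],float);t=np.array(p["t"],float)
    d=cv2.undistortPoints(np.array([[[u,v]]],float),K,np.array([p["k1"],0,0,0],float),None) if False else None
    x=np.linalg.solve(K,[u,v,1]);xy=x[:2].copy()
    for _ in range(20): xy=x[:2]/(1+p["k1"]*(xy@xy))
    return -R.T@t, R.T@np.r_[xy,1]
def atz(cam,u,v,z):
    c,d=ray(cam,u,v); return c+d*(z-c[2])/d[2]
def proj(cam,X):
    p=camera_params(cam);q=np.array(p["R"])@np.array(X,float)+np.array(p["t"]);xy=q[:2]/q[2]
    xy=xy*(1+p["k1"]*(xy@xy)); return (np.array(p["mtx"])@np.r_[xy,1])[:2]
E
python3 - <<'E'
from h import *
a=get_image("side");b=get_image("top")
cv2.imwrite("pics/a.png",a);cv2.imwrite("pics/b.png",b)
for c in("side","top"):
    o,d=ray(c,320,200);print(c,o.round(),d.round(2))
    for n in("nut_grip","mill","tray","pot","jar","scoop"):
        print(n,[(np.round(r["location"]),round(r["conf"],2)) for r in search_frame(c,n)])
o=get_obs();print({k:np.round(v,3) for k,v in o.items()})
E
```

```text
pics
side [  5. 780. 707.] [ 0.43 -0.76 -0.49]
nut_grip [(array([512., 167., 144.]), 0.71)]
mill [(array([486., 199.,  81.]), 0.84)]
tray [(array([ 497., -188.,    6.]), 0.8), (array([ 522., -471.,    9.]), 0.79), (array([ 694., -260.,   17.]), 0.66), (array([ 266., -234.,    1.]), 0.62)]
pot [(array([747., 256.,  63.]), 0.62)]
jar [(array([775., -13.,  51.]), 0.59)]
scoop [(array([ 694., -256.,   18.]), 0.69)]
top [ 405. -111. 1097.] [ 0.12 -0.02 -0.99]
nut_grip [(array([520., 154., 144.]), 0.78), (array([774., 260.,  45.]), 0.68)]
mill [(array([505., 142.,  81.]), 0.93)]
tray [(array([ 521., -472.,    5.]), 0.83), (array([ 496., -186.,    5.]), 0.78), (array([ 262., -233.,    0.]), 0.73), (array([517., 152., 143.]), 0.39)]
pot [(array([773., 261.,  45.]), 0.96)]
jar [(array([503., 141.,  81.]), 0.72), (array([776., -27.,  85.]), 0.65)]
scoop [(array([ 696., -262.,   11.]), 0.66)]
{'t': np.float64(0.7), 'qpos': array([-1.246,  0.423,  1.63 ,  0.   ,  1.089, -0.019]), 'qvel': array([-0.001, -0.   ,  0.002, -0.001,  0.   , -0.   ]), 'joint_torque': array([-1.0000e-03, -5.4443e+01, -2.7399e+01,  6.5000e-02,  1.7000e-02,
       -0.0000e+00]), 'ee_pos': array([ 210.68 , -588.396,  404.666]), 'orientation': array([-3.095, -0.537, -0.   ]), 'ft_force': array([-0.51 , -0.133,  0.994]), 'moment': array([ 0.034, -0.015,  0.03 ]), 'width': np.float64(87.613)}
```

View pics/b.png

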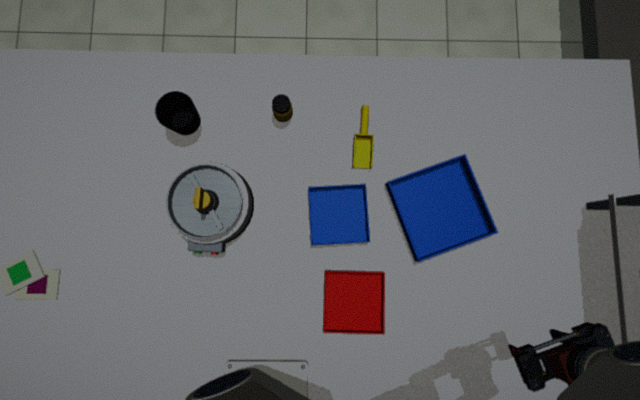

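View pics/a.png

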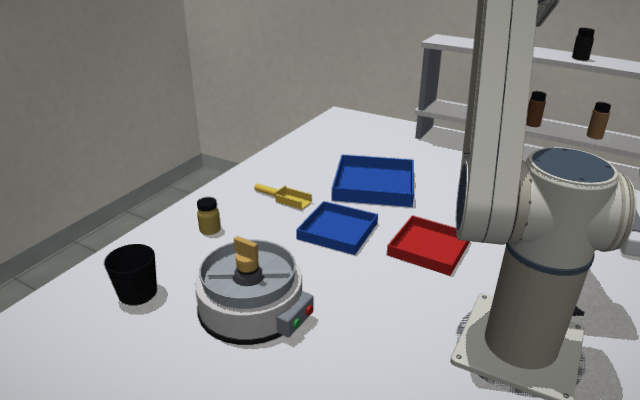

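The top view shows three trays: the smaller blue one at (338,215), a large blue one at (441,208) and a red one at (354,301). I choose the smaller blue. The only nut candidate is the brass wing in the mill, at (204,200) in top and (247,254) in side; the brown-capped jar at (282,107) and the yellow scoop are not it. Next I take a close crop.

```bash
python3 - <<'E'
from h import *
b=cv2.imread("pics/b.png");a=cv2.imread("pics/a.png")
m=np.hstack([cv2.resize(b[170:230,170:240],(400,343),interpolation=2),cv2.resize(a[225:295,210:290],(392,343),interpolation=2)])
cv2.imwrite("pics/c.png",m)
for c in("top","side"):
    r=silhouettes(c,"nut_grip")
    if r:
        k=r[0]["mask"].astype(np.uint8);ys,xs=np.nonzero(k);print(c,r[0]["conf"],len(xs),xs.min(),xs.max(),ys.min(),ys.max(),cv2.minAreaRect(np.c_[xs,ys].astype(np.float32)))
r=silhouettes("top","tray")
for q in r:
    ys,xs=np.nonzero(q["mask"]);R=cv2.minAreaRect(np.c_[xs,ys].astype(np.float32));P=np.array([atz("top",*p,30) for p in cv2.boxPoints(R)])
    print(q["conf"],R,P.round(),P.mean(0).round(1),np.linalg.norm(P[0]-P[1]).round())
E
```

```text
top 0.69 342 193 211 187 209 ((202.0, 198.0), (22.0, 18.0), 90.0)
side 0.71 686 234 258 237 271 ((246.6351318359375, 253.31082153320312), (35.67457962036133, 22.851459503173828), 80.53767395019531)
0.76 ((440.3203430175781, 207.1809539794922), (87.4531021118164, 88.90289306640625), 68.74949645996094) [[ 583. -311.   30.]
 [ 677. -543.   30.]
 [ 452. -620.   30.]
 [ 363. -393.   30.]] [ 518.6 -466.8   30. ] 251.0
0.7 ((353.9082946777344, 301.48443603515625), (61.189334869384766, 64.63551330566406), 1.5074357986450195) [[ 183. -148.   30.]
 [ 348. -151.   30.]
 [ 346. -314.   30.]
 [ 180. -308.   30.]] [ 264.4 -229.9   30. ] 166.0
0.63 ((338.37762451171875, 213.91897583007812), (58.8394660949707, 58.89818572998047), 86.633544921875) [[ 569. -102.   30.]
 [ 581. -264.   30.]
 [ 421. -272.   30.]
 [ 410. -114.   30.]] [ 495.4 -188.    30. ] 162.0
0.42 ((178.50001525878906, 112.50001525878906), (47.85185241699219, 38.01315689086914), 26.56505012512207) [[753. 342.  30.]
 [853. 301.  30.]
 [793. 178.  30.]
 [694. 221.  30.]] [773.1 260.5  30. ] 108.0
```

View pics/c.png

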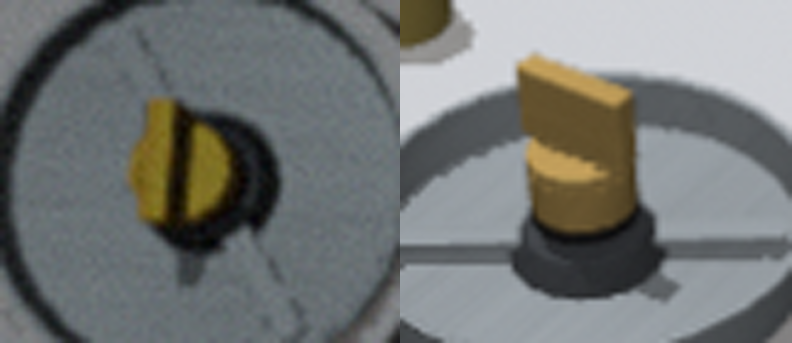

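```bash
python3 - <<'E'
from h import *
def tri(p,q):
    o1,d1=ray("top",*p);o2,d2=ray("side",*q)
    s=np.linalg.lstsq(np.c_[d1,-d2],o2-o1,rcond=None)[0];A=o1+s[0]*d1;B=o2+s[1]*d2
    return (A+B)/2,np.linalg.norm(A-B)
print(tri((197.5,197.9),(245.9,240.9)))
for z in(160,170,180):
    e=[atz("top",*p,z) for p in((198.4,187.2),(196.7,208.5))];d=e[0]-e[1]
    print(z,e[0].round(1),e[1].round(1),np.linalg.norm(d),np.degrees(np.arctan2(d[1],d[0])))
    f=[atz("side",*p,z) for p in((210+130/4.9,225+57/4.9),(210+227/4.9,225+97/4.9))];d=f[0]-f[1]
    print(' side',f[0].round(1),f[1].round(1),np.linalg.norm(d),np.degrees(np.arctan2(d[1],d[0])))
r=silhouettes("top","mill")[0]["mask"];g=r.astype(np.uint8)
# bowl rim: grey-level edge ellipse from picture
b=cv2.cvtColor(cv2.imread("pics/b.png"),6)
E=[]
c0=np.array([207.,202.])
for th in np.linspace(0,2*np.pi,90,endpoint=False):
    u=np.array([np.cos(th),np.sin(th)]);rr=np.arange(28,48,.5)
    v=np.array([cv2.getRectSubPix(b,(1,1),tuple(map(float,c0+k*u)))[0,0] for k in rr],float)
    k=rr[np.argmax(np.diff(cv2.GaussianBlur(v[None],(5,1),0)[0]))]; E.append(c0+k*u)
E=np.array(E,np.float32);W=np.array([atz("top",*p,105)[:2] for p in E],np.float32)
print(cv2.fitEllipse(W)); c=np.median(W,0);print(c,np.percentile(np.linalg.norm(W-c,axis=1),[10,50,90]))
E
```

```text
(array([517.76015016, 157.41926004, 163.9604007 ]), np.float64(1.380752985892218))
160 [543.5 157.4 160. ] [492.2 158.7 160. ] 51.25768517569277 -1.5432980461647654
 side [547.2 150.2 160. ] [496.9 153.7 160. ] 50.45337337595566 -3.9509578714749884
170 [542.  154.5 170. ] [491.3 155.9 170. ] 50.71072821744742 -1.5432980461647394
 side [537.3 161.8 170. ] [487.9 165.2 170. ] 49.53099368687738 -3.950957871475036
180 [540.5 151.6 180. ] [490.4 153.  180. ] 50.16377125920217 -1.543298046164774
 side [527.4 173.3 180. ] [478.9 176.6 180. ] 48.60861399779899 -3.950957871475095
((511.6842346191406, 140.552978515625), (187.8131561279297, 221.95318603515625), 160.38796997070312)
[514.25397 149.4747 ] [ 90.49820938  98.4635582  116.54783478]
```

```bash
cat >> h.py <<'E'
from scipy.spatial.transform import Rotation as Ro
def go(pos,yaw):
    """row units from the present pose to TCP pos, pointing down, tool x at yaw (deg)"""
    o=get_obs();R0=Ro.from_rotvec(o["orientation"])
    c,s=np.cos(np.radians(yaw)),np.sin(np.radians(yaw))
    R1=Ro.from_matrix(np.c_[[c,s,0],[s,-c,0],[0,0,-1]])
    print("travel",(R0.inv().apply(np.array(pos)-o["ee_pos"])/25).round(3),"ang",(np.degrees((R0.inv()*R1).as_rotvec())/8).round(3))
    x=R0.apply([1,0,0]);print("yaw",np.degrees(np.arctan2(x[1],x[0])).round(2),"pos",o["ee_pos"].round(1),"q6",o["qpos"][5].round(3),"F",o["ft_force"].round(2),"M",o["moment"].round(3),"w",o["width"].round(1),"t",o["t"])
E
python3 -c "
from h import *
go((517,157,405),177.5)"
```

```text
travel [ 2.1585e+01 -2.3942e+01 -1.2000e-02] ang [ -0.     -0.    -19.725]Traceback (most recent call last):
  File "<string>", line 3, in <module>
    go((517,157,405),177.5)
    ~~^^^^^^^^^^^^^^^^^^^^^
  File "h.py", line 21, in go
    x=R0.apply([1,0,0]);print("yaw",np.degrees(np.arctan2(x[1],x[0])).round(2),"pos",o["ee_pos"].round(1),"q6",o["qpos"][5].round(3),"F",o["ft_force"].round(2),"M",o["moment"].round(3),"w",o["width"].round(1),"t",o["t"])
                                                                                                                                                                                             ^^^^^^^^^^^^^^^^
AttributeError: 'float' object has no attribute 'round'
```

Request:
play_rows --travel '[[1.2,-1.33,0],[2.4,-2.66,0],[3.6,-3.99,0],[4.8,-5.32,0],[6,-6.65,0],[7.2,-7.98,0],[8.4,-9.31,0],[9.6,-10.64,0],[10.8,-11.97,0],[12,-13.3,0],[13.2,-14.63,0],[14.4,-15.96,0],[15.6,-17.29,0],[16.8,-18.62,0],[18,-19.95,0],[19.2,-21.28,0],[20.4,-22.61,0],[21.585,-23.94,0],[21.585,-23.94,0],[21.585,-23.94,0]]' --angular '[[0,0,-1.1],[0,0,-2.2],[0,0,-3.3],[0,0,-4.4],[0,0,-5.5],[0,0,-6.6],[0,0,-7.7],[0,0,-8.8],[0,0,-9.9],[0,0,-11],[0,0,-12.1],[0,0,-13.2],[0,0,-14.3],[0,0,-15.4],[0,0,-16.5],[0,0,-17.6],[0,0,-18.7],[0,0,-19.725],[0,0,-19.725],[0,0,-19.725]]' --claw '[1,1,1,1,1,1,1,1,1,1,1,1,1,1,1,1,1,1,1,1]'

```text
t: 3.4
ee_pos: [516.6, 156.6, 404.4]
orientation: [-0.07, -3.14, 0.001]
ft_force: [0.0, -0.0, 0.8]
width: 87.5
```

```bash
sed -i 's/o\["width"\].round(1)/o["width"]/' h.py; python3 -c "
from h import *
go((517,157,350),177.5)
a=get_image('side');b=get_image('top')
cv2.imwrite('pics/d.png',np.hstack([cv2.resize(b[150:250,150:250],(400,400),interpolation=2),cv2.resize(a[180:300,190:310],(400,400),interpolation=2)]))
o=get_obs();R=Ro.from_rotvec(o['orientation'])
for y in(-44,44):print(proj('side',R.apply([0,y,182])+o['ee_pos']).round(1))
for c in('top','side'): print(c,[(np.round(r['location']),round(r['conf'],2)) for r in search_frame(c,'nut_grip')])
"
```

```text
travel [-0.019  0.017  2.176] ang [-0.004 -0.006 -0.007]
yaw 177.45 pos [516.6 156.6 404.4] q6 -1.254 F [ 0.03 -0.03  0.76] M [ 0.119 -0.15  -0.047] w 87.46205625176273 t 3.4
[259.6 204.8]
[229.5 225.5]
top []
side [(array([514., 165., 143.]), 0.71)]
```

View pics/d.png

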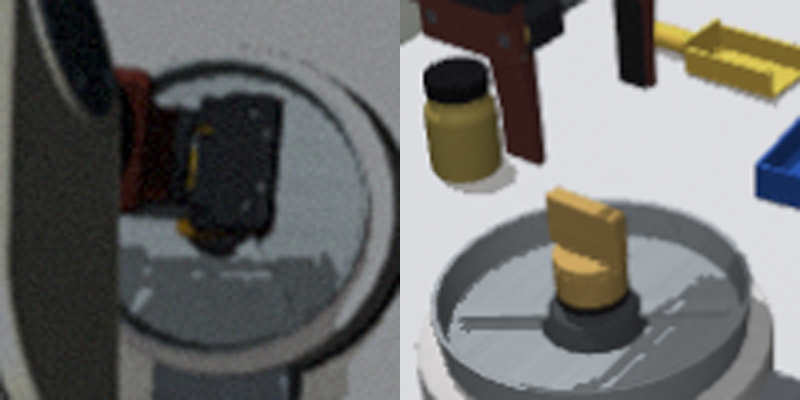

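The side view (right half) shows the fingertips at about (227,228) and (261,205), with the wing's top at (246,241) midway below them. I descend with the jaws wide, then narrow them and check the centring.

Request:
play_rows --travel '[[-0.01,0.017,0.7],[-0.02,0.017,1.4],[-0.02,0.017,2.1],[-0.02,0.017,2.7],[-0.02,0.017,2.7],[-0.02,0.017,2.7],[-0.02,0.017,2.7]]' --angular '[[0,0,0],[0,0,0],[0,0,0],[0,0,0],[0,0,0],[0,0,0],[0,0,0]]' --claw '[1,1,1,1,-0.25,-0.25,-0.25]'

```text
t: 4.47
ee_pos: [517.5, 156.4, 337.9]
orientation: [0.071, 3.14, 0.0]
ft_force: [0.3, 0.5, 1.0]
width: 61.2
```

```bash
python3 -c "
from h import *
go((517,157,317),177.5)
a=get_image('side');b=get_image('top')
cv2.imwrite('pics/e.png',np.hstack([cv2.resize(b[175:225,175:225],(400,400),interpolation=2),cv2.resize(a[215:265,220:270],(400,400),interpolation=2)]))
o=get_obs();R=Ro.from_rotvec(o['orientation'])
for y in(-o['width']/2,0,o['width']/2):print((proj('side',R.apply([0,y,182])+o['ee_pos'])-[220,215])*8, (proj('side',R.apply([0,y,171])+o['ee_pos'])-[220,215])*8)
"
```

```text
travel [0.021 0.021 0.835] ang [ 0.002  0.007 -0.013]
yaw 177.39 pos [517.5 156.4 337.9] q6 -1.254 F [0.3  0.54 1.03] M [ 0.057 -0.135 -0.006] w 61.200421659377064 t 4.475
[283.99223177 181.76456056] [281.20613058 144.56614285]
[215.47131301 233.63182716] [212.21324338 196.01087226]
[144.2680879  287.54383963] [140.50001434 249.50147094]
```

View pics/e.png

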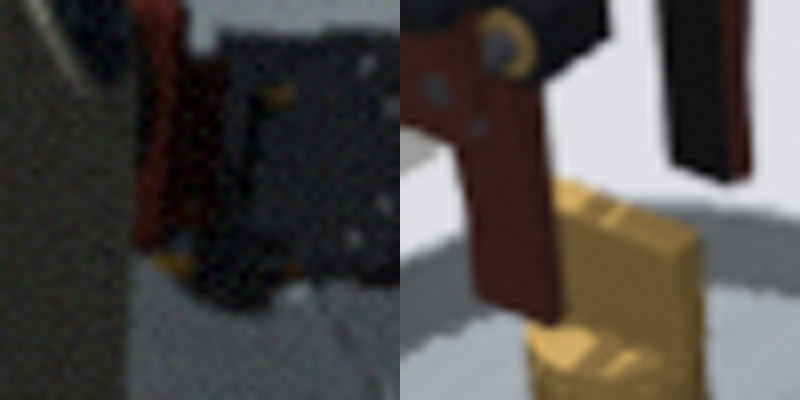

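The fingers straddle the wing, with the far fingertip at (725,180) and the near one at (515,310). The wing's top centre at about (615,205) agrees with the projected tool axis. I go down to grip height and close part way.

Request:
play_rows --travel '[[0.01,0.02,0.3],[0.02,0.02,0.6],[0.02,0.02,0.8],[0.02,0.02,0.8],[0.02,0.02,0.8],[0.02,0.02,0.8]]' --angular '[[0,0,0],[0,0,0],[0,0,0],[0,0,0],[0,0,0],[0,0,0]]' --claw '[-0.2,-0.4,-0.6,-0.6,-0.6,-0.6]'

```text
t: 5.32
ee_pos: [517.0, 157.0, 318.1]
orientation: [0.071, 3.139, 0.0]
ft_force: [-0.4, -0.1, -0.7]
width: 17.3
```

Request:
play_rows --travel '[[0,0,0],[0,0,0],[0,0,0]]' --angular '[[0,0,0],[0,0,0],[0,0,0]]' --claw '[-0.63,-0.65,-0.65]'

```text
t: 5.7
ee_pos: [517.1, 157.2, 318.2]
orientation: [0.071, 3.139, 0.001]
ft_force: [0.1, 3.5, -1.0]
width: 15.3
```

Request:
play_rows --travel '[[0,0.06,0],[0,0.06,0]]' --angular '[[0,0,0],[0,0,0]]' --claw '[-0.65,-0.65]'

```text
t: 5.95
ee_pos: [517.2, 158.6, 318.2]
orientation: [0.071, 3.139, 0.001]
ft_force: [1.0, -0.3, 0.3]
width: 15.1
```

Request:
play_rows --travel '[[0,0,0],[0,0,0],[0,0,0]]' --angular '[[0,0,0],[0,0,0],[0,0,0]]' --claw '[-0.69,-0.72,-0.72]'

```text
t: 6.32
ee_pos: [517.2, 158.8, 318.3]
orientation: [0.071, 3.139, 0.001]
ft_force: [-0.2, 4.0, 0.2]
width: 12.3
```

```bash
python3 -c "
from h import *
go((517,158,318),177.5)"
```

```text
travel [ 0.006 -0.034  0.011] ang [ 0.006  0.013 -0.012]
yaw 177.4 pos [517.2 158.8 318.3] q6 -1.25 F [-0.21  3.95  0.25] M [ 0.792 -0.071  0.015] w 12.293052740468289 t 6.325
```

Request:
play_rows --travel '[[0,0.02,0],[0,0.02,0],[0,0.02,0]]' --angular '[[0,0,0],[0,0,0],[0,0,0]]' --claw '[-1,-1,-1]'

```text
t: 6.7
ee_pos: [517.2, 159.1, 318.3]
orientation: [0.071, 3.139, 0.001]
ft_force: [-0.2, -0.6, -0.6]
width: 12.0
```

```bash
python3 -c "
from h import *
go((517,158,318),177.5)"
```

```text
travel [ 0.007 -0.046  0.011] ang [ 0.003  0.013 -0.012]
yaw 177.41 pos [517.2 159.1 318.3] q6 -1.249 F [-0.15 -0.64 -0.64] M [-0.048 -0.172  0.009] w 12.006748750975213 t 6.7
```

Request:
play_rows --travel '[[0,0,0],[0,0,0],[0,0,0],[0,0,0]]' --angular '[[0,0,0.6],[0,0,1.2],[0,0,1.8],[0,0,1.8]]' --claw '[-1,-1,-1,-1]'

```text
t: 7.2
ee_pos: [517.3, 158.9, 318.4]
orientation: [0.463, 3.105, 0.001]
ft_force: [0.2, -1.0, 1.9]
width: 11.6
```

```bash
python3 -c "
from h import *
go((517,158,318),177.5)"
```

```text
travel [ 0.    -0.039  0.017] ang [ 0.003  0.014 -1.806]
yaw 163.05 pos [517.3 158.9 318.4] q6 -0.998 F [ 0.15 -1.04  1.86] M [-0.274 -0.075 -0.006] w 11.58841175914357 t 7.2
```

Request:
play_rows --travel '[[0,0,0],[0,0,0],[0,0,0]]' --angular '[[0,0,0.6],[0,0,1.2],[0,0,1.2]]' --claw '[-1,-1,-1]'

```text
t: 7.58
ee_pos: [517.3, 158.8, 318.5]
orientation: [0.718, 3.056, 0.0]
ft_force: [0.5, -1.2, 2.3]
width: 12.0
```

```bash
python3 -c "
from h import *
go((517,158,318),177.5)"
```

```text
travel [-0.003 -0.035  0.02 ] ang [ 0.003  0.015 -2.991]
yaw 153.57 pos [517.3 158.8 318.5] q6 -0.833 F [ 0.5  -1.2   2.25] M [-0.232 -0.081 -0.03 ] w 11.987076855446173 t 7.575
```

Request:
play_rows --travel '[[0,0,0],[0,0,0],[0,0,0]]' --angular '[[0,0,0.7],[0,0,1.5],[0,0,1.5]]' --claw '[-1,-1,-1]'

```text
t: 7.95
ee_pos: [517.4, 158.8, 318.7]
orientation: [1.029, 2.966, 0.001]
ft_force: [0.2, -0.7, 2.9]
width: 11.7
```

Request:
play_rows --travel '[[0,0,-0.04],[0,0,-0.04]]' --angular '[[0,0,0],[0,0,0]]' --claw '[-1,-1]'

```text
t: 8.2
ee_pos: [517.4, 158.8, 319.0]
orientation: [1.026, 2.967, 0.001]
ft_force: [4.3, 1.0, -9.3]
width: 11.7
```

Request:
play_rows --travel '[[0,0,-0.04],[0,0,-0.04]]' --angular '[[0,0,0],[0,0,0]]' --claw '[-1,-1]'

```text
t: 8.45
ee_pos: [517.4, 158.9, 319.2]
orientation: [1.025, 2.968, 0.001]
ft_force: [4.7, 0.9, -14.8]
width: 11.6
```

```bash
python3 -c "
from h import *
go((517,158,318),177.5)"
```

```text
travel [-0.009 -0.037  0.046] ang [ 0.005  0.013 -4.45 ]
yaw 141.9 pos [517.4 158.9 319.2] q6 -0.629 F [  4.74   0.94 -14.78] M [ 0.235 -1.175 -0.043] w 11.583864350362466 t 8.45
```

Still held: a 0.5 mm tug already shows 15 N. I back off and turn on.

Request:
play_rows --travel '[[0,0,0.02],[0,0,0.03],[0,0,0.03]]' --angular '[[0,0,0],[0,0,0.5],[0,0,1]]' --claw '[-1,-1,-1]'

```text
t: 8.82
ee_pos: [517.3, 159.0, 319.0]
orientation: [1.232, 2.889, 0.001]
ft_force: [0.2, 1.1, 0.1]
width: 11.6
```

```bash
python3 -c "
from h import *
go((517,158,318),177.5)"
```

```text
travel [-0.02  -0.034  0.038] ang [ 5.000e-03  9.000e-03 -5.462e+00]
yaw 133.81 pos [517.3 159.  319. ] q6 -0.488 F [0.16 1.09 0.1 ] M [ 0.14  -0.092  0.097] w 11.6191553079168 t 8.825
```

Request:
play_rows --travel '[[0,0,0],[0,0,0]]' --angular '[[0,0,0.6],[0,0,0.6]]' --claw '[-1,-1]'

```text
t: 9.07
ee_pos: [517.0, 159.2, 319.1]
orientation: [1.351, 2.836, 0.001]
ft_force: [-0.2, 2.4, -2.9]
width: 12.0
```

```bash
python3 -c "
from h import *
go((517,158,318),177.5)"
```

```text
travel [-0.036 -0.029  0.045] ang [ 5.000e-03  3.000e-03 -6.054e+00]
yaw 129.07 pos [517.  159.2 319.1] q6 -0.405 F [-0.16  2.43 -2.93] M [ 0.379 -0.094 -0.043] w 11.989178304801598 t 9.075
```

Request:
play_rows --travel '[[0,0,-0.02],[0,0,-0.02]]' --angular '[[0,0,0],[0,0,0]]' --claw '[-1,-1]'

```text
t: 9.32
ee_pos: [517.0, 159.2, 319.3]
orientation: [1.349, 2.837, 0.001]
ft_force: [2.9, 2.1, -9.8]
width: 11.6
```

Request:
play_rows --travel '[[0,0,0.01],[0,0,0],[0,0,0]]' --angular '[[0,0,0.5],[0,0,1],[0,0,1]]' --claw '[-1,-1,-1]'

```text
t: 9.7
ee_pos: [516.9, 159.4, 319.4]
orientation: [-1.543, -2.736, -0.001]
ft_force: [0.3, 4.7, -5.6]
width: 11.5
```

```bash
python3 -c "
from h import *
go((517,158,318),177.5)"
```

```text
travel [-0.051 -0.025  0.055] ang [ 7.000e-03 -2.000e-03 -7.041e+00]
yaw 121.17 pos [516.9 159.4 319.4] q6 -0.268 F [ 0.32  4.69 -5.55] M [ 0.776 -0.165 -0.034] w 11.535241520556553 t 9.7
```

Request:
play_rows --travel '[[0.008,0.004,0.005],[0.008,0.004,0.005],[0.008,0.004,0.005]]' --angular '[[0,0,0.5],[0,0,1],[0,0,1]]' --claw '[-1,-1,-1]'

```text
t: 10.07
ee_pos: [516.9, 159.7, 319.6]
orientation: [-1.727, -2.624, -0.002]
ft_force: [0.1, 3.0, -1.6]
width: 12.4
```

Request:
play_rows --travel '[[0,0,-0.02],[0,0,-0.02]]' --angular '[[0,0,0],[0,0,0]]' --claw '[-1,-1]'

```text
t: 10.32
ee_pos: [516.9, 159.7, 320.0]
orientation: [-1.726, -2.625, -0.002]
ft_force: [1.8, 3.5, -5.2]
width: 11.9
```

```bash
python3 -c "
from h import *
go((517,158,318),177.5)"
```

```text
travel [-0.064 -0.024  0.079] ang [ 9.000e-03 -3.000e-03 -8.019e+00]
yaw 113.35 pos [516.9 159.7 320. ] q6 -0.131 F [ 1.76  3.47 -5.23] M [ 0.531 -0.375 -0.027] w 11.947666887547397 t 10.325
```

Request:
play_rows --travel '[[0.005,0.002,-0.02],[0.005,0.002,-0.02]]' --angular '[[0,0,0],[0,0,0]]' --claw '[-1,-1]'

```text
t: 10.58
ee_pos: [516.9, 159.8, 320.2]
orientation: [-1.725, -2.625, -0.001]
ft_force: [2.5, 3.9, -9.4]
width: 11.8
```

Request:
play_rows --travel '[[0.01,0.004,0.01],[0.01,0.004,0.01],[0.01,0.004,0.01]]' --angular '[[0,0,0.5],[0,0,1],[0,0,1]]' --claw '[-1,-1,-1]'

```text
t: 10.95
ee_pos: [517.2, 159.9, 320.9]
orientation: [1.903, 2.499, 0.002]
ft_force: [0.2, -0.1, 1.7]
width: 11.5
```

Request:
play_rows --travel '[[0,0,-0.02],[0,0,-0.02]]' --angular '[[0,0,0],[0,0,0]]' --claw '[-1,-1]'

```text
t: 11.2
ee_pos: [517.2, 159.9, 321.7]
orientation: [1.902, 2.5, 0.002]
ft_force: [-0.4, 0.7, 2.3]
width: 11.9
```

```bash
python3 -c "
from h import *
go((517,158,318),177.5)"
```

```text
travel [-0.069 -0.029  0.148] ang [ 1.200e-02  5.000e-03 -9.005e+00]
yaw 105.46 pos [517.2 159.9 321.7] q6 0.007 F [-0.42  0.66  2.33] M [0.041 0.026 0.036] w 11.912925069497206 t 11.2
```

Released at around 70 degrees: it rises freely, with the washer pushing up about 2 N. I lift gently, checking the force.

Request:
play_rows --travel '[[0,0,-0.03],[0,0,-0.06]]' --angular '[[0,0,0.3],[0,0,0.3]]' --claw '[-1,-1]'

```text
t: 11.45
ee_pos: [517.2, 159.7, 323.1]
orientation: [1.953, 2.46, 0.002]
ft_force: [1.2, 0.7, -2.5]
width: 11.8
```

Request:
play_rows --travel '[[0,0,-0.05],[0,0,-0.1],[0,0,-0.1]]' --angular '[[0,0,0],[0,0,0],[0,0,0]]' --claw '[-1,-1,-1]'

```text
t: 11.82
ee_pos: [517.2, 159.7, 325.6]
orientation: [1.953, 2.46, 0.002]
ft_force: [0.1, -0.5, -0.5]
width: 11.8
```

Request:
play_rows --travel '[[0,0,-0.2],[0,0,-0.4],[0,0,-0.6],[0,0,-0.8],[0,0,-1.0],[0,0,-1.3],[0,0,-1.7],[0,0,-2.2],[0,0,-2.8],[0,0,-3.2],[0,0,-3.2]]' --angular '[[0,0,0],[0,0,0],[0,0,0],[0,0,0],[0,0,0],[0,0,0],[0,0,0],[0,0,0],[0,0,0],[0,0,0],[0,0,0]]' --claw '[-1,-1,-1,-1,-1,-1,-1,-1,-1,-1,-1]'

```text
t: 13.2
ee_pos: [517.3, 159.7, 406.8]
orientation: [1.952, 2.459, 0.005]
ft_force: [0.1, 0.5, -1.4]
width: 12.0
```

```bash
python3 -c "
from h import *
go((496,-187,380),103)"
```

```text
travel [-13.314  -3.983   1.053] ang [ 0.025 -0.002  0.016]
yaw 103.12 pos [517.3 159.7 406.8] q6 0.048 F [ 0.14  0.46 -1.37] M [-0.047 -0.067 -0.022] w 11.960183896911133 t 13.2
```

Request:
play_rows --travel '[[-0.67,-0.2,0],[-2,-0.6,0],[-3.33,-1,0],[-4.67,-1.4,0],[-6,-1.8,0],[-7.33,-2.2,0],[-8.67,-2.6,0],[-10,-3,0],[-11.3,-3.4,0.3],[-12.3,-3.7,0.6],[-13,-3.9,0.9],[-13.3,-3.98,1.05],[-13.3,-3.98,1.05],[-13.3,-3.98,1.05]]' --angular '[[0.02,0,0],[0.02,0,0],[0.02,0,0],[0.02,0,0],[0.02,0,0],[0.02,0,0],[0.02,0,0],[0.02,0,0],[0.02,0,0],[0.02,0,0],[0.02,0,0],[0.02,0,0],[0.02,0,0],[0.02,0,0]]' --claw '[-1,-1,-1,-1,-1,-1,-1,-1,-1,-1,-1,-1,-1,-1]'

```text
t: 14.95
ee_pos: [496.1, -186.1, 380.2]
orientation: [1.952, 2.461, 0.001]
ft_force: [-1.1, -0.1, -1.4]
width: 12.1
```

```bash
python3 -c "
from h import *
go((496,-187,240),103)
a=get_image('side');o=get_obs();b=get_image('top')
print(proj('side',o['ee_pos']-[0,0,214]))
cv2.imwrite('pics/f.png',np.hstack([cv2.resize(a[120:270,270:420],(400,400),interpolation=2),cv2.resize(b[140:290,270:420],(400,400),interpolation=2)]))"
```

```text
travel [-0.038 -0.016  5.608] ang [ 0.006 -0.003  0.02 ]
yaw 103.16 pos [ 496.1 -186.1  380.2] q6 -0.612 F [-1.05 -0.14 -1.44] M [-0.06  -0.12   0.009] w 12.124669161440533 t 14.95
[338.78920888 173.11701157]
```

View pics/f.png

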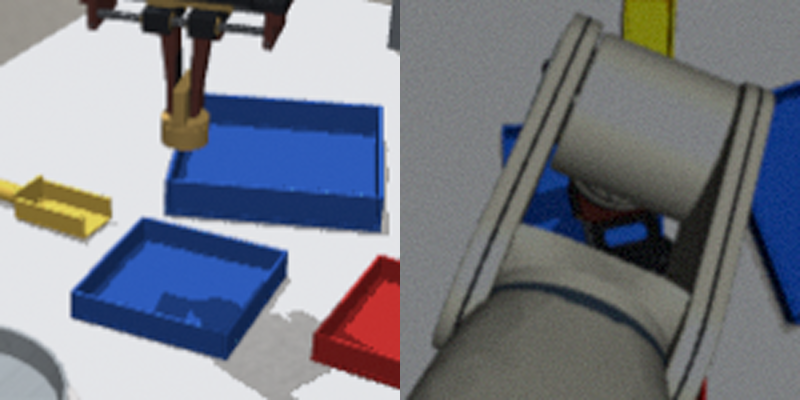

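The nut hangs upright in the gripper, at (185,130) in the left crop, above the small blue tray at (180,285). I lower it.

Request:
play_rows --travel '[[-0.01,0,0.4],[-0.02,0,1.2],[-0.04,-0.01,2],[-0.04,-0.01,2.8],[-0.04,-0.01,3.6],[-0.04,-0.01,4.4],[-0.04,-0.01,5],[-0.04,-0.01,5.5],[-0.04,-0.01,5.8],[-0.04,-0.01,6],[-0.04,-0.01,6]]' --angular '[[0,0,0],[0,0,0],[0,0,0],[0,0,0],[0,0,0],[0,0,0],[0,0,0],[0,0,0],[0,0,0],[0,0,0],[0,0,0]]' --claw '[-1,-1,-1,-1,-1,-1,-1,-1,-1,-1,-1]'

```text
t: 16.42
ee_pos: [496.3, -187.0, 230.3]
orientation: [1.951, 2.461, 0.001]
ft_force: [-0.2, 0.2, -0.9]
width: 12.0
```

Request:
play_rows --travel '[[0,0,0.06],[0,0,0.12],[0,0,0.18],[0,0,0.24],[0,0,0.24]]' --angular '[[0,0,0],[0,0,0],[0,0,0],[0,0,0],[0,0,0]]' --claw '[-1,-1,-1,-1,-1]'

```text
t: 17.05
ee_pos: [496.3, -187.0, 224.2]
orientation: [1.952, 2.461, 0.001]
ft_force: [0.2, 0.8, -1.7]
width: 12.1
```

Request:
play_rows --travel '[[0,0,0.04],[0,0,0.08],[0,0,0.12],[0,0,0.12]]' --angular '[[0,0,0],[0,0,0],[0,0,0],[0,0,0]]' --claw '[-1,-1,-1,-1]'

```text
t: 17.55
ee_pos: [496.2, -186.9, 221.0]
orientation: [1.952, 2.462, 0.001]
ft_force: [0.1, 0.2, -1.0]
width: 11.8
```

Request:
play_rows --travel '[[0,0,0.03],[0,0,0.05],[0,0,0.05]]' --angular '[[0,0,0],[0,0,0],[0,0,0]]' --claw '[-1,-1,-1]'

```text
t: 17.92
ee_pos: [496.2, -186.9, 219.8]
orientation: [-1.952, -2.462, -0.001]
ft_force: [-0.0, -0.4, -1.8]
width: 11.9
```

Request:
play_rows --travel '[[0,0,0.03],[0,0,0.05],[0,0,0.05]]' --angular '[[0,0,0],[0,0,0],[0,0,0]]' --claw '[-1,-1,-1]'

```text
t: 18.3
ee_pos: [496.2, -186.9, 218.5]
orientation: [-1.952, -2.462, -0.001]
ft_force: [-0.0, 0.1, -1.3]
width: 11.6
```

Request:
play_rows --travel '[[0,0,0.02],[0,0,0.03],[0,0,0.03]]' --angular '[[0,0,0],[0,0,0],[0,0,0]]' --claw '[-1,-1,-1]'

```text
t: 18.68
ee_pos: [496.2, -186.9, 217.7]
orientation: [-1.952, -2.462, -0.001]
ft_force: [-0.4, -0.2, -0.9]
width: 11.9
```

Request:
play_rows --travel '[[0,0,0.02],[0,0,0.03],[0,0,0.03]]' --angular '[[0,0,0],[0,0,0],[0,0,0]]' --claw '[-1,-1,-1]'

```text
t: 19.05
ee_pos: [496.2, -186.9, 216.9]
orientation: [-1.952, -2.462, -0.001]
ft_force: [0.6, -0.2, -0.4]
width: 11.8
```

Request:
play_rows --travel '[[0,0,0.02],[0,0,0.03],[0,0,0.03]]' --angular '[[0,0,0],[0,0,0],[0,0,0]]' --claw '[-1,-1,-1]'

```text
t: 19.42
ee_pos: [496.2, -186.9, 216.1]
orientation: [-1.952, -2.461, -0.001]
ft_force: [-0.4, -0.1, -2.0]
width: 11.9
```

Request:
play_rows --travel '[[0,0,0.02],[0,0,0.03],[0,0,0.03]]' --angular '[[0,0,0],[0,0,0],[0,0,0]]' --claw '[-1,-1,-1]'

```text
t: 19.8
ee_pos: [496.2, -186.9, 215.8]
orientation: [-1.952, -2.462, -0.001]
ft_force: [-0.7, 0.8, 4.4]
width: 11.8
```

Request:
play_rows --travel '[[0,0,0.02],[0,0,0.03],[0,0,0.03]]' --angular '[[0,0,0],[0,0,0],[0,0,0]]' --claw '[-1,-1,-1]'

```text
t: 20.18
ee_pos: [496.3, -186.9, 215.8]
orientation: [1.952, 2.462, 0.001]
ft_force: [-2.4, 0.2, 9.6]
width: 11.7
```

Contact with the tray floor at TCP height 215.8. I ease off a little and open slowly.

Request:
play_rows --travel '[[0,0,-0.01],[0,0,-0.01],[0,0,-0.01],[0,0,-0.01],[0,0,-0.01],[0,0,-0.01]]' --angular '[[0,0,0],[0,0,0],[0,0,0],[0,0,0],[0,0,0],[0,0,0]]' --claw '[-1,-0.7,-0.6,-0.5,-0.3,-0.3]'

```text
t: 20.92
ee_pos: [496.2, -186.9, 216.0]
orientation: [1.952, 2.462, 0.001]
ft_force: [0.4, -0.5, -0.6]
width: 30.5
```

Request:
play_rows --travel '[[0,0,-0.2],[0,0,-0.6],[0,0,-1.2],[0,0,-2],[0,0,-3],[0,0,-4],[0,0,-5],[0,0,-6],[0,0,-7],[0,0,-7],[0,0,-7]]' --angular '[[0,0,0],[0,0,0],[0,0,0],[0,0,0],[0,0,0],[0,0,0],[0,0,0],[0,0,0],[0,0,0],[0,0,0],[0,0,0]]' --claw '[-0.2,-0.2,-0.2,-0.2,-0.2,-0.2,-0.2,-0.2,-0.2,-0.2,-0.2]'

```text
t: 22.3
ee_pos: [495.8, -186.8, 390.9]
orientation: [-1.952, -2.462, -0.001]
ft_force: [-0.2, 0.2, 0.1]
width: 35.3
```

```bash
python3 -c "
from h import *
a=get_image('side');go((496,-187,240),103)
for n in('nut_grip','pot','jar','scoop'):print(n,[(np.round(r['location']),round(r['conf'],2)) for r in search_frame('side',n)])
cv2.imwrite('pics/g.png',cv2.resize(a[100:350,90:470],(790,520),interpolation=2))"
```

```text
travel [-0.018  0.011  6.014] ang [-0.003 -0.008  0.024]
yaw 103.19 pos [ 495.7 -186.8  390.4] q6 -0.614 F [-0.19 -0.05 -0.02] M [-0.078 -0.082 -0.008] w 35.27647643512494 t 22.35
nut_grip [(array([ 494., -173.,   35.]), 0.57)]
pot [(array([745., 255.,  63.]), 0.93)]
jar [(array([774., -13.,  51.]), 0.92)]
scoop [(array([ 693., -258.,   19.]), 0.65)]
```

View pics/g.png

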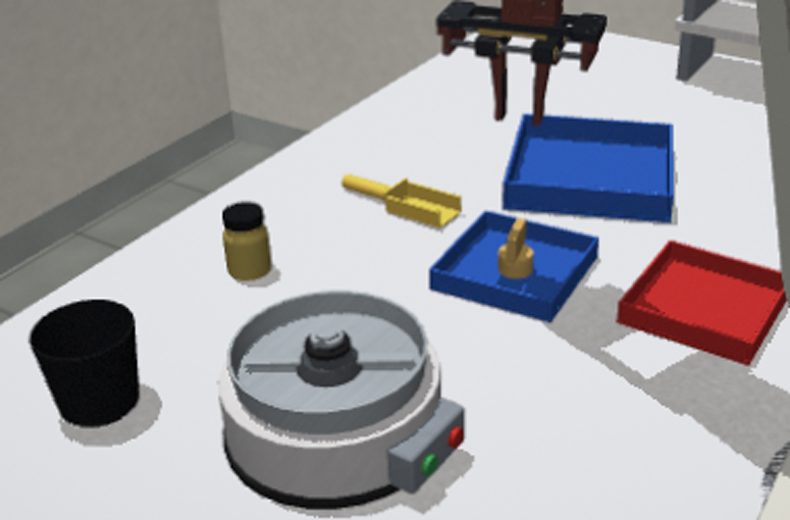

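The nut stands upright in the small blue tray at (516,255). The shaft is bare at (327,343), and the pot, jar and scoop have not moved.

```bash
python3 -c "
from workcell import workorder
print(workorder.close_job())"
```

```text
the job is handed in; nothing more can be done
None
```

The hub nut is off the shaft and standing upright in the smaller blue tray. I handed the job in at about 22.5 s of the 56 s allowed.

- **Loosening:** I pinched the wing and turned it clockwise in small steps. The thread let go between about 64 and 72 degrees; I stopped at about 74 and met no stop.
- **Pulling on the thread:** Test tugs while it still held peaked at about 15 N, against the 20 N that spoils the thread. These are readings at the end of each move, so brief higher peaks between them would not show.
- **Placing:** I felt the tray floor, and the first contact read about 4 N. One further small step down pressed it to about 10 N before I eased off and opened the gripper.
- **Last checks:** The final picture shows the nut upright in the tray and the shaft bare. The gripper was clear, with force readings near zero. The pot, jar and scoop were found within 2 mm of where they started, which is within the detector's error.
- **Disagreements:** The networks' locations for the nut differed by up to 13 mm between the two cameras, so I used my own triangulation and centred the grip by touch. The tray floor was about 2 mm lower than my estimate.

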